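Set the battery charger to its third click and start it

ROBOT

A 6-joint arm with a two-finger parallel gripper is mounted at the origin on the work surface. World frame = base frame: x ahead of the robot, y to its left, z up, the work surface at z = 0. Lengths are in mm, angles in rad, forces in N, time in s.
With the tool pointing down it reaches from about 350 to 775 mm from the base axis. Payload 7.3 kg.
Tool frame: the origin (TCP) lies at the very end of the fingers, on their centre line; the grasp point (between the pads) lies 19 mm behind it; z points along the fingers, y is the line along which they close (so a half turn about z gives the same grasp; the last joint's range is limited). The gripper opens to 92 mm and grips with 3 to 60 N. Pads are 19 mm wide; open, the fingers measure 130 mm over their backs; the gripper's body (75 mm by 190 mm) begins 47 mm behind the grasp point.
Start: joints at [-1.277, 0.342, 1.524, -0, 1.275, -0.146], TCP at [223.547, -475.049, 226.741] pointing down, gripper open.
Joint ranges: [-2.53, 2.53], [-0.77, 2.02], [0.04, 2.7], [-1, 4.14], [0.28, 2.66], [-3.11, 3.11]. Speed limits (rad/s): [2.57, 2.57, 3.14, 3.14, 3.14, 3.14].

INTERFACE

Orientations are given as [roll, pitch, yaw] about the fixed x, y, z axes, in that order (R = Rz(yaw) Ry(pitch) Rx(roll)).
In Python, from plant import bot gives the robot as it stands.
- The arm moves only by the tool apply_moves, never from a script. Its argument "motion" is text: rows parted by semicolons, each of 4 numbers parted by spaces: the shift along the tool's x, y, z in m, then the turn about the tool's z in degrees. A call has 1 to 8 rows; each row shifts and turns the commanded pose from where the row before left it, along the tool's axes as they then stand; what a row does not reach is not made up. A row lasts 1/8 s, in which the tool goes at most 62.5 mm and 10.7 degrees, less where a joint would pass 70% of its speed; a pose out of reach is approached as far as the arm can. A call with a gripper value outside its range is refused whole. "fingers" is the opening, from -1 (shut) to 1 (fully open), set as the call begins (left out, the last holds). The fingers move at their own pace and stop on an object; the grip force is fixed at half the most. Time passes only in rows, so rows that do not move let the fingers close. It gives the time, the measured TCP pose, the force, the opening and the grip force at its end, in the units of the state.
- bot.get_obs(): the state, without advancing time (a new reading comes with each control period).
- bot.capture(name): name is "side" or "top"; returns a dict with "img" (384x512x3 uint8, blue, green, red), "range_z" (384x512 float32, mm along the optical axis (not along the pixel's ray), 0 where there is no reading), "fx", "fy", "cx", "cy" (pixels), "world_from_camera" (4x4, takes a point from camera to world coordinates). Camera axes: x right, y down, z forward; pixel columns grow to the right and rows downward; lengths in mm; the calibration is good to about 2 mm. A picture is of the moment at which its call begins.
- bot.close_job(): hands the job in; it is judged then, once.
Trained networks look in a picture, given as the dict that the camera call returned (one of the last four; its "shot" number tells which), for a name from the list of things; names that differ only in an ending like _2 or _b are one class to them, and where a whole thing is asked for, a point or a joint stands for the part that bears it (a point fixed in the world has none). Each returns a list of dicts, best first, with "p" (0 to 1); they miss things now and then, are a little off and sometimes report something else, mostly with a low value. They report only what shows in the picture. A call takes as long as a camera call. They do not tell look-alikes from the thing itself.
- bot.cut_out(picture, thing): "pixels" (384x512 bool, what is visible of it) and "point" ([column, row] in pixels, amid what is visible of it).
The state is a dict: "time": time; "joint_positions": joint angles; "dq": joint speeds; "tau": joint torques, N m; "tool_pos": TCP position; "tcp_rot": TCP orientation; "contact_force": force on the tool from outside, world axes, zero at the start; "moment": the same for the moment, N m; "grip_width": finger opening in mm; "finger_force": force on a finger pad.
Only numpy, scipy, OpenCV 4.12 (cv2) and the standard library are available. Lean on these libraries where they do the work, as an engineer would, in place of code of your own. Each camera call takes 0.05 s, during which the arm holds its last target. There are 200 camera calls.

TASK

The rate lever on top of the bench battery charger stands at its off end. Push it along its slot with the fingertips, click by click, and stop at the third click without running past it; only then press the button on the start post fully down and let it go. Do not pinch the lever, and leave the other things on and around the charger where they are.

Things in the scene. Friction and masses are not known exactly. Their poses are not given: they have to be found in the camera images.
- charger: Grey bench battery charger, a box 180 (its x) by 250 (its y) by 90 mm high, fixed to the bench. Origin: centre of its underside; z up. A black slot in its top runs along its own y axis at x = -25 mm; six white marks beside it, 18 mm apart, show off and five clicks. A small steel socket and a bulb box (up to 45 mm high) stand loose on its top at x = 60, y = +90 and -90 mm.
- lever_mid (a point): Middle of the black paddle of the rate lever, 24 mm above the charger's top. The paddle is 40 mm wide (charger's x), 16 mm thick (charger's y, along which it slides) and stands from 4 to 44 mm above the top. It starts at the off end, the -y end of the slot, and is pushed towards the charger's +y by its face towards -y, 8 mm from this point.
- rate (a joint): Travel of the rate lever along the charger's +y, m: 0 at the off end (start), 0.090 at the far end. Clicks at 0.018, 0.036, 0.054 (the third), 0.072, 0.090. About 5 N takes it over the crest halfway between clicks; it then snaps forward by itself into the next click, away from the finger, and stays there. Let go short of a crest it springs back to the click before.
- station: Start post: grey square post 70 x 70 mm and 90 mm high on a 90 mm square foot, fixed to the bench to the left or right of the charger, with one round push button in a black housing on its top. Origin: centre of its underside, z up. (A similar post on the other side bears a flat power outlet in place of a button.)
- start_top (a point): Centre of the top of the grey round start button, 32 mm across; it is pressed straight down.
- start (a joint): How far the start button is pressed, in m: 0 released, 0.006 fully down (about 5 N); it springs back when let go.
Mind the look-alikes: they are no part of the job. What is shaped like the station but blue or turquoise is not meant.

How it is judged (in metres and radians):
On the way, in this order (a step that is already met when the one before it is completed fails the run):
1. the lever rests in the third click (value of joint rate between 0.05 and 0.058 m), for 0.3 s.
2. the start button is pressed fully down (value of joint start above 0.0045 m), for 0.05 s.
At the end, for the whole second after the job is handed in: The rate lever rests in the third click (0.054 m, give or take 4 mm) and the start button, pressed at least 4.5 mm after that, is up again (all of step 1 and value of joint start below 0.0015 m); the robot touches nothing.
It fails at once if the lever runs past the third click (beyond 64 mm) (value of joint rate above 0.064 m).
It fails at once if the start button is pressed (over 3 mm) while the lever is not in the third click (value of joint start above 0.003 m and not (value of joint rate between 0.05 and 0.058 m)).
It fails at once if the lever is pinched between the fingers (over 2 N on two opposite sides at once) ((contact force between the fingers and rate_c0 above 2 N and contact force between the fingers and rate_c1 above 2 N) or (contact force between the fingers and rate_c2 above 2 N and contact force between the fingers and rate_c3 above 2 N)).
It fails at once if another thing on the bench is shifted or lifted by more than 20 mm (distance of any of socket, bulb_box, driver, spanner, spray, jar, oil_filter, mug from where it was at the start of the episode above 0.02 m).
It also fails if it takes over 72 s, if anything falls off the work surface, if the arm or the gripper's body presses on something with over 40 N, if the wrist force passes 120 N, or if a joint passes its speed limit or range.

## Working session

There is one attempt and no reset: what is moved stays moved. The work goes in short steps, Python scripts to look and compute and a tool call to move; the robot and the scene stay as the last step left them, time stands still between calls to the robot, and variables do not carry over. Pictures are saved under pics/ and viewed, at most 10 in all, crops included, and the job is handed in when it is done.

Besides the shell and the picture viewer there is one more tool, called after "Emit:" as name(argument=value, ...) on one line, values as JSON. apply_moves: Moves the arm, as the interface text tells. Its arguments: {"type":"object","properties":{"motion":{"type":"string"},"fingers":{"type":"number"}},"required":["motion"]}

```bash
mkdir -p pics
cat > h.py <<'E'
import numpy as np, cv2
from plant import bot
def world(c,u,v,z=None):
    u=np.asarray(u,float);v=np.asarray(v,float)
    d=c["range_z"][v.astype(int),u.astype(int)] if z is None else z
    P=np.stack([(u-c["cx"])/c["fx"]*d,(v-c["cy"])/c["fy"]*d,d*np.ones_like(u),np.ones_like(u)],-1)
    return (P@c["world_from_camera"].T)[...,:3], d
def pts(c,m):
    v,u=np.nonzero(m&(c["range_z"]>0)); return world(c,u,v)[0]
E
python3 - <<'E'
from h import *
for n in("top","side"):
    c=bot.capture(n); cv2.imwrite(f"pics/{n}0.png",c["img"])
    print(n,c["world_from_camera"].round(2).tolist(),c["fx"])
    for t in("charger","lever_mid","station","start_top"):
        for r in bot.cut_out(c,t)[:3]:
            p=pts(c,r["pixels"]); print(t,round(r["p"],2),r["point"],len(p),np.median(p,0).round(),np.percentile(p,[2,98],axis=0).round().tolist())
print(bot.get_obs())
E
```

```text
top [[-0.03, -0.99, 0.14, 386.25], [-1.0, 0.03, 0.0, -65.86], [-0.01, -0.14, -0.99, 1061.27], [0.0, 0.0, 0.0, 1.0]] 359.4357826079473
charger 0.84 [201.7, 179.5] 5683 [573.  72.  90.] [[479.0, -57.0, 53.0], [678.0, 196.0, 108.0]]
lever_mid 0.61 [211.7, 188.0] 98 [544.  34. 133.] [[528.0, 25.0, 107.0], [563.0, 43.0, 137.0]]
station 0.93 [340.0, 193.6] 1063 [ 524. -307.   88.] [[489.0, -353.0, 3.0], [568.0, -276.0, 113.0]]
station 0.87 [288.8, 189.5] 1046 [ 529. -171.   89.] [[490.0, -220.0, -1.0], [590.0, -130.0, 113.0]]
station 0.71 [395.6, 192.1] 1208 [ 523. -465.   88.] [[486.0, -515.0, 4.0], [572.0, -438.0, 114.0]]
start_top 0.52 [276.5, 248.3] 119 [ 379. -133.  112.] [[366.0, -148.0, 102.0], [393.0, -118.0, 115.0]]
start_top 0.52 [202.5, 178.2] 5810 [573.  72.  90.] [[478.0, -57.0, 26.0], [681.0, 199.0, 114.0]]
start_top 0.46 [408.3, 191.7] 103 [ 528. -480.  112.] [[515.0, -493.0, 107.0], [542.0, -467.0, 115.0]]
side [[-0.98, -0.13, 0.16, 359.67], [-0.2, 0.61, -0.77, 744.49], [0.0, -0.79, -0.62, 734.68], [0.0, 0.0, 0.0, 1.0]] 347.43069264729706
lever_mid 0.7 [246.4, 204.9] 202 [5
[... 547 characters left out ...]
18.0, 114.0]]
{'time': 0.5, 'joint_positions': array([-1.27696473e+00,  3.42015102e-01,  1.52410460e+00, -4.67010750e-05,
        1.27543434e+00, -1.46022563e-01]), 'dq': array([-0.00016994, -0.00096427,  0.00065368, -0.00018979,  0.00109725,
        0.00054622]), 'tau': array([-3.50389814e-05, -4.30813122e+01, -2.44314587e+01,  7.18595646e-02,
        4.91232402e-02, -2.00360807e-05]), 'tool_pos': array([ 223.54652951, -475.03275893,  226.73105318]), 'tcp_rot': array([3.14156095e+00, 4.98219134e-05, 4.39867748e-01]), 'contact_force': array([ 0.15724829,  0.72425117, -0.88333291]), 'moment': array([ 0.01272308,  0.01876779, -0.02610563]), 'finger_force': 0.0, 'grip_width': 92.13853361299702}
```

View pics/top0.png

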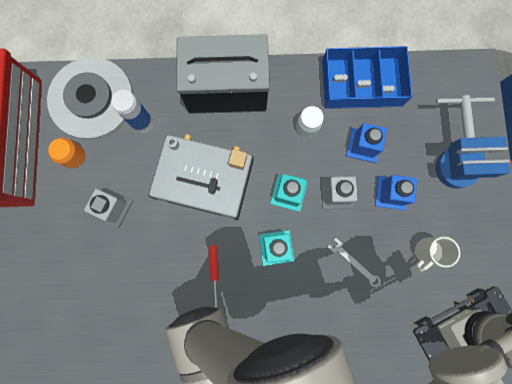

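View pics/side0.png

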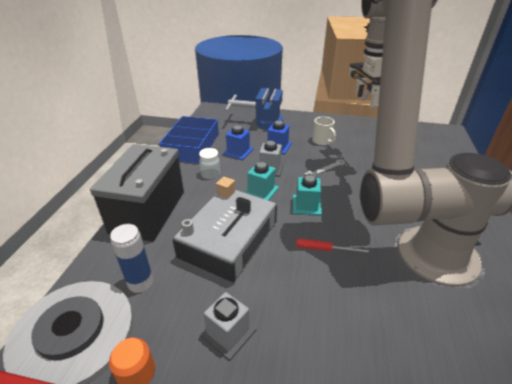

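Run:
```python
from h import *
c=bot.capture("top")
r=bot.cut_out(c,"charger")[0]
m=r["pixels"]; m=cv2.dilate(m.astype(np.uint8),np.ones((5,5)))>0
p=pts(c,m); t=p[abs(p[:,2]-90)<5]
print(cv2.minAreaRect(t[:,:2].astype(np.float32)), np.median(t[:,2]))
b=cv2.boxPoints(cv2.minAreaRect(t[:,:2].astype(np.float32)));print(b.round())
lv=p[(p[:,2]>124)&(p[:,2]<140)&(p[:,1]<70)&(p[:,0]<590)]
print("lever top",len(lv),lv.mean(0).round(1),cv2.minAreaRect(lv[:,:2].astype(np.float32)))
# grey post
v,u=np.mgrid[165:215,315:365]; q=world(c,u.ravel(),v.ravel())[0]
btn=q[(q[:,2]>108)]; pt=q[abs(q[:,2]-90)<4]
print("max z",np.percentile(q[:,2],[90,95,99,100]),"btn",len(btn),btn.mean(0).round(1),cv2.minEnclosingCircle(btn[:,:2].astype(np.float32)))
print(cv2.minAreaRect(pt[:,:2].astype(np.float32)))
s=bot.capture("side")
a=cv2.resize(c["img"][160:230,310:370],None,fx=5,fy=5,interpolation=2)
d=cv2.resize(c["img"][180:230,77:137],None,fx=5,fy=5,interpolation=2)
e=cv2.resize(c["img"][130:220,145:265],None,fx=4,fy=4,interpolation=2)
W=np.zeros((600,800,3),np.uint8)
W[:350,:300]=a[:350,:300]; W[350:600,:300]=d[:250]; W[:360,310:790]=e
f=cv2.resize(s["img"][190:250,220:300],None,fx=3,fy=3); W[370:550,310:550]=f
g=cv2.resize(s["img"][135:185,245:300],None,fx=4,fy=4); W[370:570,560:780]=g
cv2.imwrite("pics/crop.png",W)
```

```text
((583.4334716796875, 71.914306640625), (249.65640258789062, 179.36692810058594), 74.43046569824219) 89.8630784235645
[[464. -24.]
 [636. -72.]
 [703. 168.]
 [531. 216.]]
lever top 96 [546.6  35.2 132.8] ((547.37841796875, 35.64055633544922), (16.21558952331543, 40.143184661865234), 75.00601959228516)
max z [  95.02919492  104.38839018  113.3270177  1061.26512276] btn 110 [ 526.6 -308.2  155. ] ((464.8212890625, -199.20298767089844), 154.7720489501953)
((533.448486328125, -319.8816833496094), (69.68540954589844, 69.87068176269531), 0.33964595198631287)
```

View pics/crop.png

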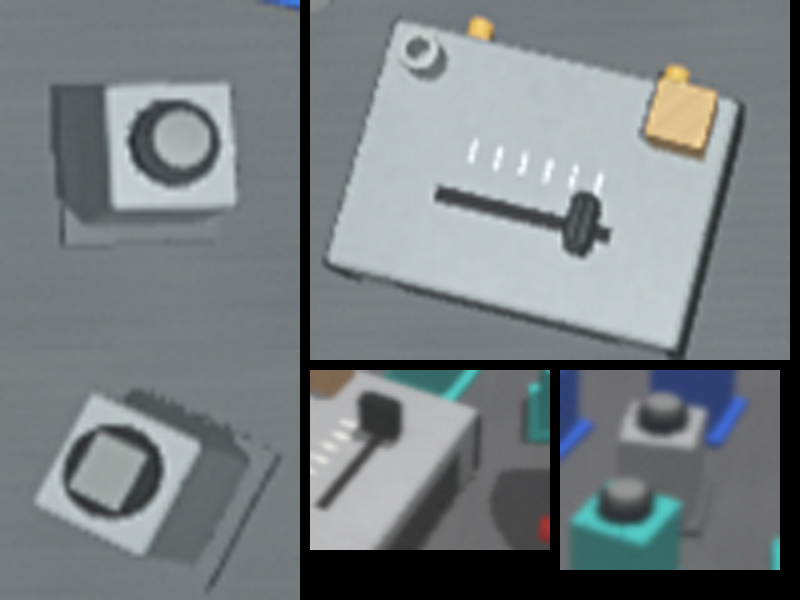

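Candidates with a button or similar top: grey post (340,190), grey post (102,205), turquoise posts (290,190) and (277,248), blue posts (368,141) and (397,191). The crop shows that grey (340,190) has a round button and (102,205) has a square flat outlet, so the start post is the one at (340,190). The lever is at px (213,185), at the right (-y) end of the slot.

Emit:
apply_moves(motion="0 0 0 -10; 0 0 0 -10; 0 0 0 -10; 0 0 0 -10; 0 0 0 -9.2; 0 0 0 0", fingers=-1)

```text
time: 1.4
tool_pos: [223.5, -475.0, 226.8]
tcp_rot: [3.142, 0.0, 1.297]
contact_force: [-0.4, 0.1, 0.6]
grip_width: 36.1
finger_force: 0.0
```

```bash
cat >> h.py <<'E'
from scipy.spatial.transform import Rotation as Ro
L=np.array([547.4,35.6,114.]);Y=np.array([.2684,.9633,0])
def to(t):
    o=bot.get_obs(); R=Ro.from_euler('xyz',o["tcp_rot"]).as_matrix()
    print("pos",o["tool_pos"].round(1),"rot",o["tcp_rot"].round(3),"F",o["contact_force"].round(1),"w",round(o["grip_width"],1),"t",round(o["time"],2),"along",round((o["tool_pos"]-L)@Y,1))
    print("tool shift m",(R.T@(np.array(t)-o["tool_pos"])/1000).round(4))
E
python3 - <<'E'
from h import *
to([536.7,-2.9,227]); 
c=bot.capture("top")
q,_=world(c,np.array([346.4]),np.array([187.6])); print("button px",q)
for r in bot.cut_out(c,"start_top")[:5]: p=pts(c,r["pixels"]);p=p[p[:,2]>108];print(r["point"],p.mean(0).round(1))
E
```

```text
pos [ 223.5 -475.   226.8] rot [3.142 0.    1.297] F [-0.4  0.1  0.6] w 36.1 t 1.4 along -578.8
tool shift m [ 5.392e-01  1.738e-01 -3.000e-04]
button px [[ 533.23429236 -321.13338336  113.01044617]]
[373.5, 134.6] [ 677.8 -409.   111.6]
[279.6, 246.7] [ 378.5 -134.2  112.1]
[407.8, 185.9] [ 529.7 -480.7  112. ]
[345.8, 189.3] [ 533.2 -319.5  112. ]
```

Emit:
apply_moves(motion="0.04 0.0125 0 0; 0.04 0.0125 0 0; 0.04 0.0125 0 0; 0.04 0.0125 0 0; 0.04 0.0125 0 0; 0.04 0.0125 0 0; 0.04 0.0125 0 0; 0.04 0.0125 0 0")

```text
time: 2.5
tool_pos: [406.6, -192.6, 226.9]
tcp_rot: [3.141, 0.0, 1.296]
contact_force: [1.1, -0.6, -0.2]
grip_width: 0.5
finger_force: 0.0
```

Emit:
apply_moves(motion="0.04 0.0125 0 0; 0.04 0.0125 0 0; 0.04 0.0125 0 0; 0.04 0.0125 0 0; 0.04 0.0125 0 0; 0 0 0 0; 0 0 0 0")

```text
time: 3.38
tool_pos: [519.5, -18.2, 226.5]
tcp_rot: [-3.141, 0.001, 1.298]
contact_force: [-0.3, -0.2, 0.5]
grip_width: 0.4
finger_force: 0.0
```

```bash
python3 -c "
from h import *
to([536.7,-2.9,108])"
```

```text
pos [519.5 -18.2 226.5] rot [-3.141e+00  1.000e-03  1.298e+00] F [-0.3 -0.2  0.5] w 0.4 t 3.38 along -59.3
tool shift m [0.0195 0.0125 0.1185]
```

Emit:
apply_moves(motion="0.0195 0.0125 0 0; 0 0 0.03 0; 0 0 0.03 0; 0 0 0.03 0; 0 0 0.0285 0; 0 0 0 0; 0 0 0 0; 0 0 0 0")

```text
time: 4.38
tool_pos: [538.0, -2.9, 109.7]
tcp_rot: [3.139, -0.0, 1.298]
contact_force: [-0.5, 0.5, -0.3]
grip_width: 0.8
finger_force: 0.0
```

```bash
python3 -c "
from h import *
to([536.7,-2.9,108]);c=bot.capture('side');cv2.imwrite('pics/s1.png',cv2.resize(c['img'][120:270,150:350],None,fx=4,fy=4))"
```

```text
pos [538.   -2.9 109.7] rot [ 3.139 -0.     1.298] F [-0.5  0.5 -0.3] w 0.8 t 4.38 along -39.7
tool shift m [-0.0003 -0.0012  0.0017]
```

View pics/s1.png

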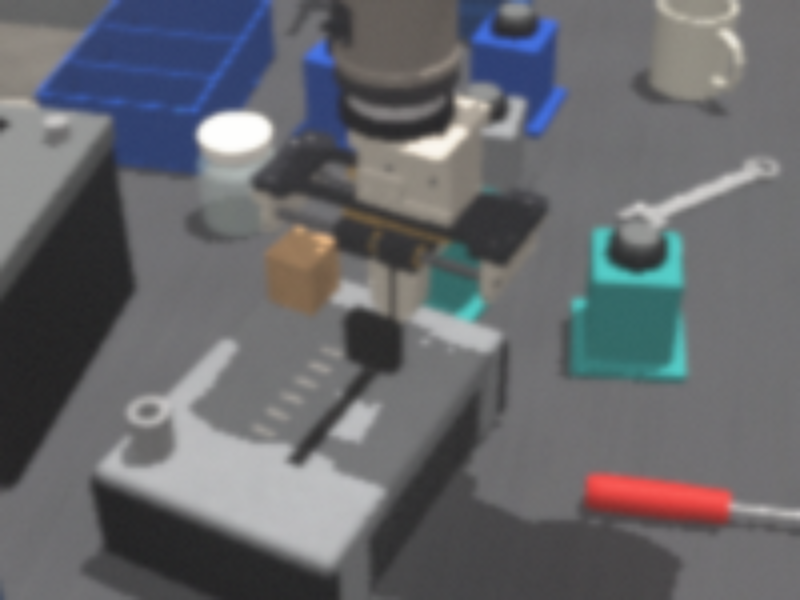

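The view shows the shut fingers behind the paddle (px 370,340 in the crop), clear of the bulb box (300,270). Next I push slowly.

Emit:
apply_moves(motion="0.004 0 0 0; 0.004 0 0 0; 0.004 0 0 0; 0.004 0 0 0; 0.004 0 0 0; 0.004 0 0 0; 0 0 0 0; 0 0 0 0")

```text
time: 5.42
tool_pos: [543.5, 20.4, 108.2]
tcp_rot: [-3.141, 0.0, 1.298]
contact_force: [-0.6, -3.0, -0.3]
grip_width: 0.3
finger_force: 1.5
```

Emit:
apply_moves(motion="0.003 0 0 0; 0 0 0 0; 0 0 0 0")

```text
time: 5.8
tool_pos: [544.4, 23.4, 108.2]
tcp_rot: [-3.142, 0.0, 1.298]
contact_force: [-1.0, -3.1, 0.2]
grip_width: 0.4
finger_force: 1.8
```

```bash
cat >> h.py <<'E'
def lever():
    to([0,0,0])
    for n in("top","side"):
        c=bot.capture(n)
        v,u=np.mgrid[140:260,140:300]; q=world(c,u.ravel(),v.ravel())[0]; k=c["img"][v.ravel(),u.ravel()].max(1)<75
        d=q-L; y=d@Y; x=d@np.array([.9633,-.2684,0])
        s=k&(abs(x)<17)&(q[:,2]>112)&(q[:,2]<137)&(y>-15)&(y<110)
        print(n,s.sum(),np.percentile(y[s],[2,50,98]).round(1) if s.any() else "")
E
python3 -c "
from h import *
lever()"
```

```text
pos [544.4  23.4 108.2] rot [-3.142  0.     1.298] F [-1.  -3.1  0.2] w 0.4 t 5.8 along -12.5
tool shift m [-0.169  -0.518   0.1082]
top 0 
side 101 [ 3.2 13.8 16.3]
```

Emit:
apply_moves(motion="0.002 0 0 0; 0.002 0 0 0; 0.002 0 0 0; 0 0 0 0; 0 0 0 0; 0 0 0 0")

```text
time: 6.65
tool_pos: [546.1, 29.3, 108.2]
tcp_rot: [3.142, 0.0, 1.298]
contact_force: [-0.0, 0.1, 0.3]
grip_width: 0.7
finger_force: 0.0
```

```bash
python3 -c "
from h import *
lever()"
```

```text
pos [546.1  29.3 108.2] rot [3.142 0.    1.298] F [-0.   0.1  0.3] w 0.7 t 6.65 along -6.4
tool shift m [-0.1751 -0.5181  0.1082]
top 0 
side 105 [13.3 25.6 28.6]
```

First click (front face at 25.6 mm → rate ≈18, force back to 0). The next crest should come near along = +9.5.

Emit:
apply_moves(motion="0.003 0 0 0; 0.003 0 0 0; 0.003 0 0 0; 0.003 0 0 0; 0.002 0 0 0; 0.002 0 0 0; 0 0 0 0; 0 0 0 0")

```text
time: 7.75
tool_pos: [550.4, 44.9, 108.2]
tcp_rot: [3.142, -0.0, 1.299]
contact_force: [0.3, -0.6, 0.7]
grip_width: 0.2
finger_force: 0.0
```

Emit:
apply_moves(motion="0.0015 0 0 0; 0.001 0 0 0; 0 0 0 0; 0 0 0 0; 0 0 0 0")

```text
time: 8.38
tool_pos: [551.1, 47.1, 108.2]
tcp_rot: [3.142, 0.0, 1.298]
contact_force: [0.1, -0.4, 0.4]
grip_width: 0.4
finger_force: 0.0
```

```bash
python3 -c "
from h import *
lever()"
```

```text
pos [551.1  47.1 108.2] rot [3.142 0.    1.298] F [ 0.1 -0.4  0.4] w 0.4 t 8.38 along 12.0
tool shift m [-0.1936 -0.5181  0.1082]
top 0 
side 103 [31.  43.6 45.7]
```

Second click (front face 43.6 → rate ≈36). One more crest, near along = 27.

Emit:
apply_moves(motion="0.003 0 0 0; 0.003 0 0 0; 0.003 0 0 0; 0.002 0 0 0; 0.002 0 0 0; 0.001 0 0 0; 0 0 0 0; 0 0 0 0")

```text
time: 9.48
tool_pos: [554.8, 60.9, 108.1]
tcp_rot: [-3.142, -0.0, 1.299]
contact_force: [-0.7, 0.4, -0.3]
grip_width: 0.5
finger_force: 0.0
```

```bash
python3 -c "
from h import *
lever()"
```

```text
pos [554.8  60.9 108.1] rot [-3.142 -0.     1.299] F [-0.7  0.4 -0.3] w 0.5 t 9.47 along 26.3
tool shift m [-0.2078 -0.518   0.1081]
top 0 
side 114 [49.  61.4 63.5]
```

Third click (front face 61.4 → rate ≈54, no contact force). Backing off and rising.

Emit:
apply_moves(motion="-0.01 0 0 0; -0.01 0 0 0; 0 0 -0.03 0; 0 0 -0.03 0; 0 0 -0.03 0; 0 0 -0.03 0; 0 0 0 0; 0 0 0 0")

```text
time: 10.58
tool_pos: [548.9, 40.9, 227.4]
tcp_rot: [-3.14, 0.0, 1.298]
contact_force: [-0.0, -0.7, -0.7]
grip_width: 0.2
finger_force: 0.0
```

```bash
python3 -c "
from h import *
lever();to([533.3,-320,228])
c=bot.capture('side');cv2.imwrite('pics/s2.png',cv2.resize(c['img'][120:270,150:350],None,fx=4,fy=4))"
```

```text
pos [548.9  40.9 227.4] rot [-3.14   0.     1.298] F [-0.  -0.7 -0.7] w 0.2 t 10.57 along 5.5
tool shift m [-0.1871 -0.5173  0.2281]
top 0 
side 104 [51.2 61.3 63.6]
pos [548.7  41.1 226.9] rot [-3.139e+00  1.000e-03  1.298e+00] F [-0.1 -0.2  0.5] w 0.7 t 10.68 along 5.7
tool shift m [-0.3519  0.0824 -0.0011]
```

View pics/s2.png

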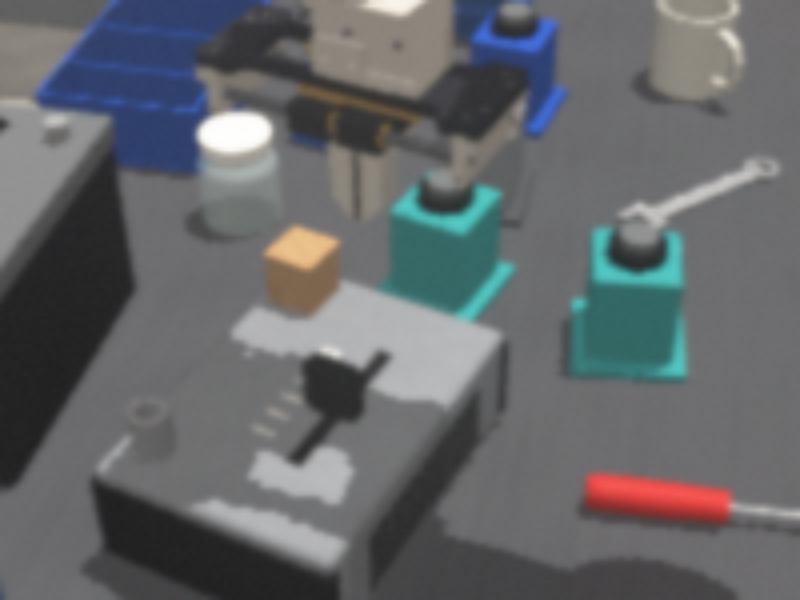

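The lever stands at the fourth mark (px 335,385), with two marks left beyond it, so it is in the third click. The bulb box and socket are where they were. Moving to the start button.

Emit:
apply_moves(motion="-0.044 0.0103 0 0; -0.044 0.0103 0 0; -0.044 0.0103 0 0; -0.044 0.0103 0 0; -0.044 0.0103 0 0; -0.044 0.0103 0 0; -0.044 0.0103 0 0; -0.044 0.0103 0 0")

```text
time: 11.72
tool_pos: [533.7, -321.2, 227.2]
tcp_rot: [-3.14, -0.001, 1.299]
contact_force: [0.4, 0.4, -0.6]
grip_width: 0.4
finger_force: 0.0
```

Emit:
apply_moves(motion="0 0 0 0; 0 0 0 0; 0 0 0 0")

```text
time: 12.1
tool_pos: [534.3, -318.5, 228.1]
tcp_rot: [-3.141, -0.0, 1.3]
contact_force: [-0.6, -0.1, 0.0]
grip_width: 0.6
finger_force: 0.0
```

```bash
python3 -c "
from h import *
to([533.3,-320,125])"
```

```text
pos [ 534.3 -318.5  228.1] rot [-3.141 -0.     1.3  ] F [-0.6 -0.1  0. ] w 0.6 t 12.1 along -344.6
tool shift m [-0.0017 -0.0006  0.1031]
```

Emit:
apply_moves(motion="-0.0017 -0.0006 0.03 0; 0 0 0.03 0; 0 0 0.03 0; 0 0 0.013 0; 0 0 0.004 0; 0 0 0.004 0; 0 0 0 0; 0 0 0 0")

```text
time: 13.1
tool_pos: [533.4, -321.6, 117.9]
tcp_rot: [3.14, 0.001, 1.298]
contact_force: [0.1, 0.0, 0.2]
grip_width: 0.5
finger_force: 0.0
```

Emit:
apply_moves(motion="0 0 0.002 0; 0 0 0.002 0; 0 0 0.002 0; 0 0 0 0; 0 0 0 0")

```text
time: 13.72
tool_pos: [533.1, -321.4, 111.4]
tcp_rot: [3.141, 0.0, 1.299]
contact_force: [0.2, 1.1, 3.0]
grip_width: -0.0
finger_force: 0.9
```

Emit:
apply_moves(motion="0 0 0.002 0; 0 0 0.002 0; 0 0 0.0015 0; 0 0 0 0; 0 0 0 0")

```text
time: 14.35
tool_pos: [533.1, -321.4, 106.2]
tcp_rot: [3.141, 0.0, 1.299]
contact_force: [-2.0, 0.3, 6.6]
grip_width: 0.7
finger_force: 3.2
```

Emit:
apply_moves(motion="0 0 0.001 0; 0 0 0 0; 0 0 0 0")

```text
time: 14.72
tool_pos: [533.2, -321.5, 106.2]
tcp_rot: [3.141, 0.001, 1.299]
contact_force: [-3.2, 2.4, 11.9]
grip_width: 0.4
finger_force: 5.8
```

The button is at its hard stop (force rises with no further travel). Releasing.

Emit:
apply_moves(motion="0 0 -0.005 0; 0 0 -0.01 0; 0 0 -0.03 0; 0 0 -0.03 0; 0 0 -0.03 0; 0 0 0 0; 0 0 0 0; 0 0 0 0")

```text
time: 15.72
tool_pos: [532.6, -320.9, 208.2]
tcp_rot: [-3.139, -0.001, 1.298]
contact_force: [-0.3, 0.2, 0.7]
grip_width: -0.1
finger_force: 0.0
```

```bash
python3 -c "
from h import *
lever()
c=bot.capture('top');v,u=np.mgrid[182:193,341:351];print(np.unique(world(c,u.ravel(),v.ravel())[0][:,2].round(),return_counts=True))
c=bot.capture('side')
for r in bot.cut_out(c,'start_top')[:5]: p=pts(c,r['pixels']);print(r['point'],np.median(p,0).round(1),np.percentile(p[:,2],95))
for r in bot.cut_out(c,'lever_mid')[:1]: p=pts(c,r['pixels']);print(((np.median(p,0)-L)@Y))
"
```

```text
pos [ 532.6 -320.9  208.2] rot [-3.139e+00 -1.000e-03  1.298e+00] F [-0.3  0.2  0.7] w -0.1 t 15.72 along -347.4
tool shift m [ 0.1657 -0.5988  0.2098]
top 54 [46.  51.7 60.9]
side 101 [51.3 61.4 63.9]
(array([532., 541., 545., 551., 556., 557., 560., 565., 566., 568., 570.,
       573., 576., 577., 578., 581., 582., 583., 584., 586., 587., 588.,
       590., 592., 594., 595., 597., 598., 599., 600., 601., 602., 603.,
       604.]), array([ 1,  1,  1,  2,  1,  1,  1,  1,  1,  1,  1,  2,  1,  1,  1,  1,  1,
        1,  1,  1,  1,  1,  2,  1,  1,  2,  2,  5,  8, 11, 21, 24,  8,  1]))
[226.5, 234.6] [568.3 124.1  88.9] 92.08141169858122
[261.7, 164.3] [ 538.6 -169.6  111.1] 113.2465955058528
[266.6, 142.4] [ 534.4 -314.4  109.9] 112.77471702499986
[235.0, 126.1] [ 675.9 -403.5  110.7] 114.0153780410263
[308.2, 180.8] [ 378.9 -128.6  111.2] 112.84901578882472
59.843276342824126
```

The button top is back at about 113 mm, the lever is still in the third click and the tool touches nothing.

```bash
python3 -c "
from plant import bot
print(bot.close_job())"
```

```text
the job is handed in; nothing more can be done
None
```

The job is handed in: the lever rests in the third click, the start button was then pressed to its stop and released, the socket and bulb box stayed put, and the arm is clear; no verdict was returned.

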